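# Set a brass plate blank over the end of the filing rest

## Robot

A 7-joint arm with a two-finger parallel gripper is mounted at the origin on the work surface. World frame = base frame: x ahead of the robot, y to its left, z up, the work surface at z = 0. Lengths are in mm, angles in degrees, forces in N, time in s.
With the tool pointing down it reaches from about 400 to 850 mm from the base axis. Payload 10.4 kg.
Tool frame: the origin (TCP) lies at the very end of the fingers, on their centre line; the grasp point (between the pads) lies 19 mm behind it (r.hold_point_z is the distance from the TCP to the grasp point, in mm); x points along the fingers, y is the direction in which the jaws open and shut, and the axes are right-handed (so a half turn about x gives the same grasp; the last joint's range is limited). The gripper opens to 87 mm and grips with 3 to 60 N. Pads are 19 mm wide; open, the fingers measure 117 mm over their backs; the gripper's body (75 mm by 190 mm) begins 51 mm behind the grasp point.
Start: joints at [-72.456, 19.034, -3.707, 83.658, 1.238, 77.344, -5.071], TCP at [201.805, 591.546, 222.576] pointing down, gripper open.
Joint ranges: [-148.97, 148.97], [-28.65, 121.19], [-84.17, 76.75], [9.2, 138.47], [-72.65, 252.65], [3.7, 117.97], [-149.18, 149.18]. Speed limits (degrees/s): [127.2, 127.2, 159.86, 159.86, 180, 180, 180].

## Interface

Orientations are given as [roll, pitch, yaw] about the fixed x, y, z axes, in that order (R = Rz(yaw) Ry(pitch) Rx(roll)).
In Python, from plant import r gives the robot as it stands.
- The arm moves only by the tool servo_tool, never from a script. Its argument "commands" is one flat list of numbers, 7 for each row, row after row: the shift along the tool's x, y, z in cm, then the turn, a rotation vector about the tool's x, y, z in rad, then the finger opening in cm, from 0 to 8.7. In form: [dx, dy, dz, ax, ay, az, gripper, dx, dy, dz, ax, ay, az, gripper, ...]. A call has exactly 8 rows; each row is the pose to reach, as a shift and turn from the pose measured when the call began, along the tool's axes at that moment; what a row does not reach only later rows make up. A row lasts 1/12 s, in which the tool goes at most 41.7 mm and 7.16 degrees, less where a joint would pass 70% of its speed; a pose out of reach is approached as far as the arm can. A call with a gripper value outside its range is refused whole. The fingers move at their own pace and stop on an object; the grip force is fixed at half the most. Time passes only in rows, so rows that repeat a pose let the fingers close, or fill a call up. It gives the time, the measured TCP pose, the force and the opening at its end, in the units of the state.
- r.sense(): the state, without advancing time (a new reading comes with each control period).
- r.read_camera(name): name is "scene" or "top"; returns a dict with "frame" (420x560x3 uint8, blue, green, red), "K" (3x3 intrinsics, pixels), "cam_to_world" (4x4, takes a point from camera to world coordinates). Camera axes: x right, y down, z forward; pixel columns grow to the right and rows downward; lengths in mm; the calibration is good to about 2 mm. A picture is of the moment at which its call begins. There is no depth.
- r.hand_in(): hands the job in, once; it reports no verdict.
The state is a dict: "t": time; "qpos": joint angles; "qd": joint speeds; "tau": joint torques, N m; "position": TCP position; "tcp_rot": TCP orientation; "force": force on the tool from outside, world axes, zero at the start; "torque": the same for the moment, N m; "opening": opening from 0.0 (shut) to 1.0 (fully open).
Only numpy, scipy, OpenCV 4.12 (cv2) and the standard library are available. Lean on these libraries where they do the work, as an engineer would, in place of code of your own. Each camera call takes 0.05 s, during which the arm holds its last target.

## Task

The large brass plate lies askew on the wooden filing rest. With the fingertips, first push it sideways until its long edge sits flat against the raised pale wooden fence (without yet sticking out past an end of the rest), then push it along the fence towards the open steel filings tray until about 25 mm, a quarter of its length, overhangs that end of the rest ready for filing. Never lift the plate or let it tip or fall, leave everything else on the bench where it is, and finish with the hand clear.

Things in the scene. Friction and masses are not known exactly. Their poses are not given: they have to be found in the camera images.
- plate: The large brass plate blank, loose, 90 mm (its x) by 100 mm (its y) by 6 mm thick, 0.35 to 0.6 kg. Origin: centre of its underside; z up. It lies on the rest's deck, up to 0.15 rad askew, its y roughly along the rest's y, 10 to 45 mm off the fence. It slides under a few newtons and stops when the push stops.
- rest: Dark wooden filing rest, fixed to the bench, turned up to 0.35 rad. Origin: on the bench top under the deck's middle. Deck: flat, 45 mm above the bench, x -70 to +70 mm, y -120 to +120 mm. Fence: pale wood along the whole far (+x) side, inner face at x = +70 mm, 16 mm thick, top 12 mm above the deck. Near side and both ends are open.
- tray: Open steel filings tray, fixed, 120 mm (x) by 90 mm (y) by 22 mm high, 3 mm walls. Origin: centre of its underside. It stands on the bench just beyond one end of the rest, +y or -y end (differs from run to run), centre 170 mm from the rest's middle, and marks the end to overhang.
- block: Dark steel bench block, fixed, 80 by 80 by 25 mm high, just beyond the other end of the rest, centre 170 mm from the rest's middle. Origin: centre of its underside.
- square: Bystander: small square brass plate, loose, 50 by 50 by 6 mm, on the bench on the robot's side of the rest. Origin: centre of its underside.
- file: Bystander: hand file with wooden handle, loose, 190 mm long along its y, 20 mm high, on the bench on the robot's side of the rest. Origin: underside, at the joint of handle and blade.
- jar: Bystander: amber glass jar, 48 mm across, 60 mm tall, standing on the bench beyond the fence. Origin: centre of its underside.
- punch: Bystander: steel punch, 24 mm foot, 66 mm tall, standing on the bench beyond the fence. Origin: centre of its underside.
- bezel: Bystander: brass ring, 28 mm across, 10 mm high, lying in the filings tray. Origin: centre of its underside.
- disc: Bystander: brass disc, 32 mm across, 8 mm thick, lying on the bench block. Origin: centre of its underside.
Things that resemble listed ones, but are neither listed nor needed, are in the scene too. Leave any pink look-alike of the plate alone.

How it is judged:
By the outcome, as a careful person would: the job done as asked, in the order asked, and still so for the second after the job is handed in, with the robot touching nothing.
It also fails if it takes over 58 s, if anything falls off the work surface, if the arm or the gripper's body presses on something with over 40 N, if the wrist force passes 120 N, or if a joint passes its speed limit or range.

## Working session

There is one attempt and no reset: what is moved stays moved. The work goes in short steps, Python scripts to look and compute and a tool call to move; the robot and the scene stay as the last step left them, time stands still between calls to the robot, and variables do not carry over. Pictures are saved under pics/ and viewed, and the job is handed in when it is done.

Besides the shell and the picture viewer there is one more tool, called after "Emit:" in YAML: its name, and indented under it one key for each argument. servo_tool: Moves the arm, as the interface text tells. Its arguments: {"type":"object","properties":{"commands":{"type":"array","items":{"type":"number"}}},"required":["commands"]}

```bash
ls; mkdir -p pics; python3 - <<'E'
from plant import r
import cv2
for n in("scene","top"):
    c=r.read_camera(n); cv2.imwrite(f"pics/{n}0.png",c["frame"]); print(n,c["K"].round(1).tolist(),c["cam_to_world"].round(4).tolist())
print(r.sense())
E
```

```text
pics
scene [[493.8, 0.0, 270.1], [0.0, 493.8, 207.3], [0.0, 0.0, 1.0]] [[0.032, 0.7949, -0.6058, 1121.8187], [0.9993, -0.0357, 0.006, 45.8718], [-0.0168, -0.6056, -0.7956, 811.9593], [0.0, 0.0, 0.0, 1.0]]
top [[452.1, 0.0, 276.5], [0.0, 452.1, 217.4], [0.0, 0.0, 1.0]] [[-0.0268, -0.996, 0.0857, 452.174], [-0.9994, 0.0285, 0.019, 18.1979], [-0.0214, -0.0851, -0.9961, 1157.2706], [0.0, 0.0, 0.0, 1.0]]
{'t': 0.1, 'qpos': array([-72.45739763,  19.06725184,  -3.70799755,  83.69954654,
         1.23933391,  77.34470416,  -5.0701708 ]), 'qd': array([ 0.03311388, -0.12140828, -0.06474912, -0.10788795,  0.0476001 ,
       -0.001566  , -0.00741897]), 'tau': array([ 2.21114868e-03, -6.24528766e+01,  2.50955368e-02, -3.90714920e+01,
       -6.14546123e-02,  3.65517160e-02,  3.69534973e-05]), 'position': array([201.69640114, 591.19912677, 221.85929309]), 'tcp_rot': array([ -86.27801361,   89.92840777, -105.11263225]), 'force': array([-0.63086789,  0.45795554, -0.52139958]), 'torque': array([-0.01901907,  0.01544193,  0.02712249]), 'opening': 0.9996804431518008}
```

View pics/scene0.png

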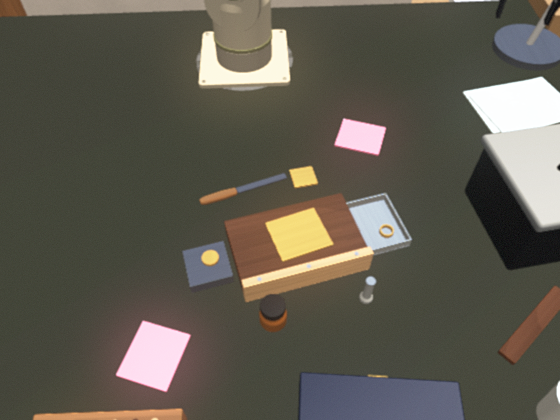

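View pics/top0.png

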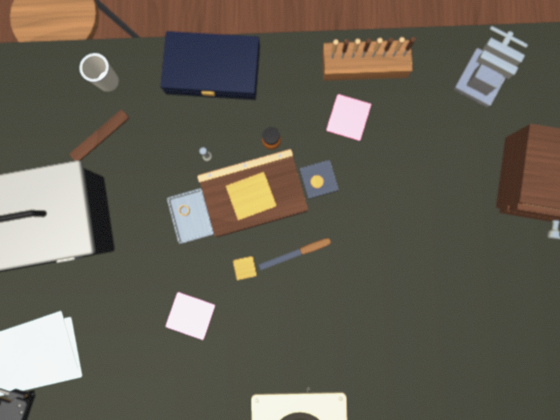

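Top view (0): the large brass plate is on the dark rest at px (251,196). The pale fence is above it (200,178)–(292,154), the tray is at (190,215) and the block at (319,180). Things that could be taken for the plate are the small brass square (245,268), the pink plates (348,117) and (190,315), and the brass disc (317,182). I choose (251,196): it is brass, large and on the rest. The tray is on the left, the +y side.

```bash
cat > h.py <<'E'
import numpy as np, cv2
def toplane(c,px,z):
    px=np.atleast_2d(np.asarray(px,float)); K=c["K"];T=c["cam_to_world"]
    d=np.c_[(px[:,0]-K[0,2])/K[0,0],(px[:,1]-K[1,2])/K[1,1],np.ones(len(px))]@T[:3,:3].T
    o=T[:3,3]; s=(z-o[2])/d[:,2]; return (o+s[:,None]*d)[:,:2]
def toimg(c,P):
    P=np.atleast_2d(np.asarray(P,float));T=np.linalg.inv(c["cam_to_world"]);q=P@T[:3,:3].T+T[:3,3]; q=q@c["K"].T
    return q[:,:2]/q[:,2:]
def quads(c,lo,hi,z,amin=150):
    hsv=cv2.cvtColor(c["frame"],cv2.COLOR_BGR2HSV)
    m=cv2.inRange(hsv,lo,hi); out=[]
    for k in cv2.findContours(m,cv2.RETR_EXTERNAL,cv2.CHAIN_APPROX_NONE)[0]:
        if cv2.contourArea(k)<amin: continue
        px=k[:,0,:].astype(float)
        w=toplane(c,px,z); (cx,cy),(a,b),th=cv2.minAreaRect(w.astype(np.float32))
        out.append((px.mean(0).round(0).tolist(),round(cx,1),round(cy,1),round(a,1),round(b,1),round(th,2)))
    return out
E
python3 - <<'E'
from plant import r
from h import *
for n in("top","scene"):
    c=r.read_camera(n);f=c["frame"];hsv=cv2.cvtColor(f,cv2.COLOR_BGR2HSV)
    if n=="top": pts=dict(plate=(251,196),sq=(245,268),fence=(246,165),deck=(215,205),deck2=(290,200),bench=(400,250),tray=(195,215),block=(310,190),pink=(190,315))
    else: pts=dict(plate=(300,235),sq=(303,177),fencetop=(310,266),fenceside=(310,283),deck=(245,225),bench=(100,250))
    for k,(x,y) in pts.items(): print(n,k,hsv[y,x])
    print("yellow z51",quads(c,(20,130,150),(35,255,255),51))
    print("yellow z6",quads(c,(20,130,150),(35,255,255),6))
    a=(150,100,370,290) if n=="top" else (170,120,430,340)
    cr=f[a[1]:a[3],a[0]:a[2]]; cr=cv2.resize(cr,None,fx=3,fy=3,interpolation=cv2.INTER_CUBIC); cv2.imwrite(f"pics/{n}_crop.png",cv2.resize(cr,(660,570) if n=="top" else (780,600)))
E
```

```text
top plate [ 24 136 237]
top sq [ 23 135 231]
top fence [ 18  35 229]
top deck [ 10 120 119]
top deck2 [ 10 125 124]
top bench [35 36 77]
top tray [105  31 217]
top block [113  48 127]
top pink [155   6 246]
yellow z51 [([244.0, 268.0], 427.0, 120.8, 47.6, 47.7, 9.74), ([251.0, 195.0], 602.8, 100.9, 92.0, 101.4, 18.78)]
yellow z6 [([244.0, 268.0], 425.9, 125.0, 49.5, 49.7, 9.74), ([251.0, 195.0], 609.0, 104.2, 95.7, 105.6, 18.78)]
scene plate [ 24 130 245]
scene sq [ 23 128 241]
scene fencetop [ 13  10 223]
scene fenceside [ 15 123 166]
scene deck [ 10 128 135]
scene bench [37 47 70]
yellow z51 [([304.0, 176.0], 465.9, 120.7, 49.7, 48.0, 10.53)]
yellow z6 [([304.0, 176.0], 427.1, 125.1, 52.6, 50.8, 10.53)]
```

View pics/top_crop.png

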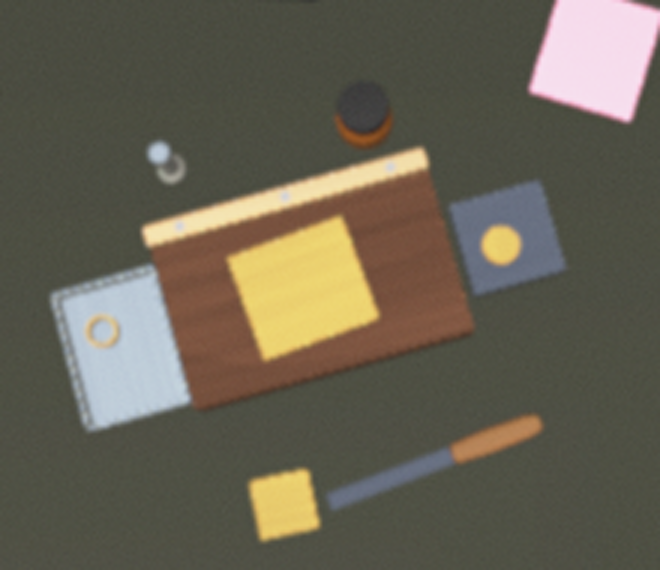

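View pics/scene_crop.png

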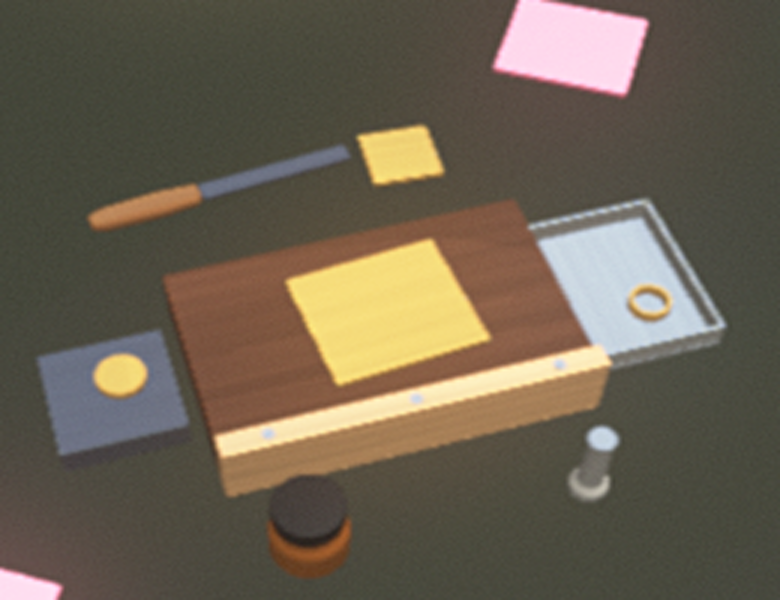

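Crop check: the chosen plate is plain brass lying flat on the brown deck, about 101x92 mm by the top view. The fence is clean and the tray is on the left (+y) with the bezel in it. Next I measure the rest's pose.

```bash
python3 - <<'E'
from plant import r
from h import *
for n in("top","scene"):
    c=r.read_camera(n);f=c["frame"];hsv=cv2.cvtColor(f,cv2.COLOR_BGR2HSV)
    roi=np.zeros(hsv.shape[:2],np.uint8); 
    a=(165,130,345,290) if n=="top" else (180,160,420,300)
    roi[a[1]:a[3],a[0]:a[2]]=255
    for nm,lo,hi,z in (("plate",(20,100,150),(35,255,255),51),("fence",(10,5,195),(22,95,255),57),("brown",(4,90,80),(19,255,160),45),("brown+plate",(4,90,80),(35,255,255),45)):
        m=cv2.bitwise_and(cv2.inRange(hsv,lo,hi),roi)
        for k in cv2.findContours(m,cv2.RETR_EXTERNAL,cv2.CHAIN_APPROX_NONE)[0]:
            if cv2.contourArea(k)<250: continue
            w=toplane(c,k[:,0],z).astype(np.float32); R=cv2.minAreaRect(w)
            print(n,nm,k[:,0].mean(0).round(),np.round(R[0],1),np.round(R[1],1),round(R[2],1), cv2.boxPoints(R).round(0).tolist())
E
```

```text
top plate [244. 268.] [426.7 121.1] [50.6 50.8] 11.3 [[397.0, 141.0], [407.0, 91.0], [456.0, 101.0], [447.0, 151.0]]
top plate [251. 196.] [602.8 100.9] [ 92.  101.4] 18.8 [[543.0, 134.0], [576.0, 38.0], [663.0, 68.0], [630.0, 164.0]]
top fence [245. 165.] [678.5 114.5] [ 15.7 240. ] 14.2 [[642.0, 229.0], [700.0, -4.0], [716.0, 0.0], [657.0, 233.0]]
top brown [254. 196.] [602.   94.3] [142.9 240.6] 14.2 [[503.0, 193.0], [562.0, -40.0], [701.0, -5.0], [642.0, 228.0]]
top brown+plate [244. 268.] [426.4 121.6] [53.4 53.4] 10.3 [[395.0, 143.0], [405.0, 91.0], [457.0, 100.0], [448.0, 153.0]]
top brown+plate [254. 195.] [603.8  94.1] [147.3 240.7] 14.7 [[502.0, 192.0], [563.0, -41.0], [706.0, -4.0], [645.0, 229.0]]
scene plate [298. 234.] [604.8 101.8] [89.4 99.5] 18.7 [[547.0, 135.0], [578.0, 40.0], [663.0, 69.0], [631.0, 163.0]]
scene plate [303. 176.] [464.7 121.1] [48.5 49. ] 10.9 [[436.0, 141.0], [445.0, 92.0], [493.0, 102.0], [484.0, 150.0]]
scene fence [315. 265.] [679.6 115.2] [ 16.  239.1] 14.6 [[642.0, 229.0], [702.0, -3.0], [717.0, 2.0], [657.0, 233.0]]
scene brown [282. 250.] [618.5  96.7] [172.7 244.4] 14.9 [[504.0, 193.0], [566.0, -44.0], [733.0, 1.0], [671.0, 237.0]]
scene brown+plate [298. 255.] [621.9  99.9] [181.2 247.6] 14.5 [[503.0, 197.0], [565.0, -43.0], [741.0, 3.0], [679.0, 242.0]]
scene brown+plate [218. 196.] [504.3 -51.5] [26. 77.] 19.1 [[479.0, -19.0], [505.0, -92.0], [529.0, -84.0], [504.0, -11.0]]
scene brown+plate [303. 177.] [461.3 121.4] [56.1 53.1] 10.6 [[429.0, 142.0], [439.0, 90.0], [494.0, 100.0], [484.0, 153.0]]
```

```bash
cat >> h.py <<'E'
from scipy.spatial.transform import Rotation as Ro
O=np.array([603.2,95.3]);YAW=14.3
c_,s_=np.cos(np.radians(YAW)),np.sin(np.radians(YAW));A=np.array([[c_,-s_],[s_,c_]])
def rest(w): return (np.asarray(w)[...,:2]-O)@A
def world(p): return np.asarray(p)@A.T+O
def plan(r,x,y,z,jaw,s=None):
    "rest-frame TCP goal; jaw = angle of tool y in rest frame deg (mod 180)"
    s=s or r.sense();R=Ro.from_euler('xyz',s["tcp_rot"],degrees=True)
    best=None
    for k in(0,180):
        t=np.radians(jaw+YAW+k); ty=np.array([np.cos(t),np.sin(t),0]);tx=np.array([0,0,-1.]);
        G=Ro.from_matrix(np.c_[tx,ty,np.cross(tx,ty)]); v=(R.inv()*G).as_rotvec()
        if best is None or np.linalg.norm(v)<np.linalg.norm(best): best=v
    d=R.inv().apply(np.r_[world([x,y]),z]-s["position"])/10
    print("t",round(s["t"],2),"rest pos",rest(s["position"]).round(1),"z",s["position"][2].round(1),"F",s["force"].round(1),"tau",s["torque"].round(2),"open",round(s["opening"],2))
    print("shift cm",d.round(2),"rv",best.round(3)," rows:",round(np.abs(np.linalg.norm(d)/4.17),1),round(np.degrees(np.linalg.norm(best))/7.16,1))
E
python3 - <<'E'
from plant import r
from h import *
T=r.read_camera("top");S=r.read_camera("scene")
def ray(c,p):
    M=c["cam_to_world"];d=M[:3,:3]@np.linalg.inv(c["K"])@np.r_[p,1.];return M[:3,3],d/np.linalg.norm(d)
o1,d1=ray(T,(93,255));o2,d2=ray(S,(487,135))
t=np.linalg.lstsq(np.c_[d1,-d2],o2-o1,rcond=None)[0];print((o1+t[0]*d1+o2+t[1]*d2)/2, o1+t[0]*d1-o2-t[1]*d2)
s=r.sense();print(Ro.from_euler('xyz',s["tcp_rot"],degrees=True).as_matrix().round(2))
plan(r,-80,5,200,90); plan(r,-80,5,200,0)
E
```

```text
[467.0224727  456.43030024 150.4513754 ] [ -2.02826755 -10.13962867  -4.38069873]
[[-0.    0.32  0.95]
 [-0.    0.95 -0.32]
 [-1.   -0.   -0.  ]]
t 0.4 rest pos [-266.4  580. ] z 222.5 F [ 0.1 -0.5 -0.4] tau [-0.02 -0.05 -0.  ] open 1.0
shift cm [  2.25 -37.95  47.04] rv [-0.578 -0.     0.   ]  rows: 14.5 4.6
t 0.4 rest pos [-266.4  580. ] z 222.5 F [ 0.1 -0.5 -0.4] tau [-0.02 -0.05 -0.  ] open 1.0
shift cm [  2.25 -37.95  47.04] rv [0.992 0.    0.   ]  rows: 14.5 7.9
```

Emit:
servo_tool:
  commands: [0,-3,3.5,-0.1,0,0,6,0,-6,7.2,-0.2,0,0,6,0,-9,11,-0.3,0,0,6,0.2,-12,14.8,-0.4,0,0,6,0.4,-15,18.6,-0.5,0,0,6,0.6,-18,22.4,-0.578,0,0,6,0.8,-21,26,-0.578,0,0,6,1,-24,29.7,-0.578,0,0,6]

```text
t: 1.07
position: [380.2, 307.8, 214.7]
tcp_rot: [45.7, 90.0, 60.0]
force: [1.6, 0.0, -0.2]
opening: 0.693
```

```bash
python3 -c "
from plant import r
from h import *
plan(r,-80,5,180,90)"
```

```text
t 1.07 rest pos [-163.6  261. ] z 214.7 F [ 1.6  0.  -0.2] tau [ 0.07 -0.06  0.09] open 0.69
shift cm [  3.46 -25.6    8.35] rv [ 0.  0. -0.]  rows: 6.5 0.0
```

Emit:
servo_tool:
  commands: [0.5,-4,1.5,0,0,0,6,1,-8,3,0,0,0,6,1.5,-12,4.5,0,0,0,6,2,-16,6,0,0,0,6,2.5,-20,7.5,0,0,0,6,3,-24,9,0,0,0,6,3.5,-25.6,9.9,0,0,0,6,3.5,-25.6,9.9,0,0,0,6]

```text
t: 1.73
position: [541.7, 77.7, 178.8]
tcp_rot: [-85.9, 89.9, -72.0]
force: [-1.5, -1.4, 1.0]
opening: 0.689
```

```bash
python3 -c "
from plant import r
from h import *
plan(r,-64,4,60,90)
c=r.read_camera('scene');cv2.imwrite('pics/s2.png',c['frame'])"
```

```text
t 1.73 rest pos [-63.9  -1.9] z 178.8 F [-1.5 -1.4  1. ] tau [0.03 0.07 0.01] open 0.69
shift cm [ 1.188e+01  6.200e-01 -1.000e-02] rv [-0.008  0.     0.002]  rows: 2.9 0.1
```

View pics/s2.png

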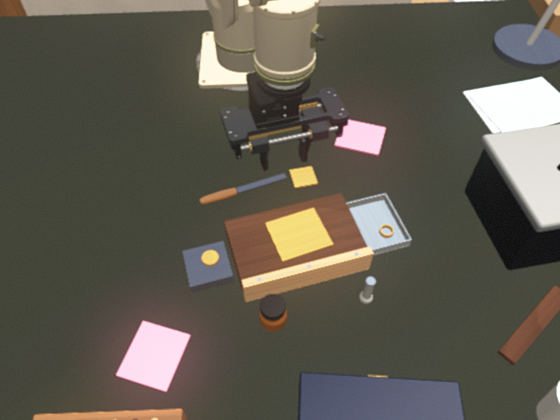

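Picture: the jaws at (265,165) and (305,150) are above the robot side of the rest, parallel to the fence. The plate is untouched at (299,234). Descending now.

Emit:
servo_tool:
  commands: [2.5,0.2,0,0,0,0,6,5,0.4,0,0,0,0,6,7.5,0.6,0,0,0,0,6,9.5,0.6,0,-0.008,0,0,6,11,0.6,0,-0.008,0,0,6,11.9,0.6,0,-0.008,0,0,6,11.9,0.6,0,-0.008,0,0,6,11.9,0.6,0,-0.008,0,0,6]

```text
t: 2.45
position: [538.9, 87.3, 60.4]
tcp_rot: [-117.3, 90.0, -102.8]
force: [0.6, -0.3, 0.1]
opening: 0.691
```

```bash
python3 -c "
from plant import r
from h import *
plan(r,-64,4,47.5,90)
for n in ('scene','top'):
  c=r.read_camera(n);a=(165,120,435,320) if n=='scene' else (150,100,370,290)
  cv2.imwrite(f'pics/{n}3.png',cv2.resize(c['frame'][a[1]:a[3],a[0]:a[2]],None,fx=2.9,fy=2.9,interpolation=2))"
```

```text
t 2.45 rest pos [-64.3   8.1] z 60.4 F [ 0.6 -0.3  0.1] tau [ 0.07  0.03 -0.01] open 0.69
shift cm [ 1.3  -0.41  0.03] rv [ 0.003 -0.     0.001]  rows: 0.3 0.0
```

View pics/scene3.png

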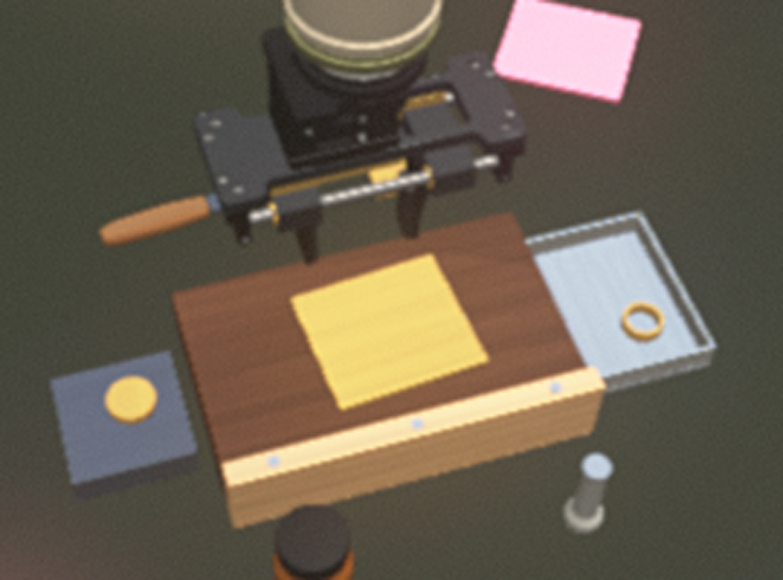

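Picture: both fingertips, at crop (310,255) and (413,232), are just above the deck's near edge and behind the plate's near edge.

Emit:
servo_tool:
  commands: [0.3,-0.1,0,0,0,0,6,0.6,-0.2,0,0,0,0,6,0.9,-0.4,0,0,0,0,6,1.1,-0.4,0,0,0,0,6,1.25,-0.4,0,0,0,0,6,1.25,-0.4,0,0,0,0,6,1.25,-0.4,0,0,0,0,6,1.25,-0.4,0,0,0,0,6]

```text
t: 3.22
position: [540.7, 83.3, 48.8]
tcp_rot: [-23.1, 89.9, -8.6]
force: [-0.4, 0.8, 0.0]
opening: 0.689
```

```bash
python3 -c "
from plant import r
from h import *
plan(r,-29.5,4,47.5,90)"
```

```text
t 3.22 rest pos [-63.6   3.8] z 48.8 F [-0.4  0.8  0. ] tau [0.1  0.06 0.06] open 0.69
shift cm [0.13 0.01 3.41] rv [0.003 0.001 0.001]  rows: 0.8 0.0
```

Emit:
servo_tool:
  commands: [0.1,0,0.3,0,0,0,6,0.15,0,0.6,0,0,0,6,0.15,0,0.9,0,0,0,6,0.15,0,1.15,0,0,0,6,0.15,0,1.4,0,0,0,6,0.15,0,1.65,0,0,0,6,0.15,0,1.9,0,0,0,6,0.15,0,2.1,0,0,0,6]

```text
t: 3.88
position: [561.2, 88.4, 47.2]
tcp_rot: [-35.1, 89.9, -20.6]
force: [-3.2, -1.3, 1.0]
opening: 0.689
```

```bash
cat > look.py <<'E'
import sys
from plant import r
from h import *
tag=sys.argv[1]
for n in ('scene','top'):
  c=r.read_camera(n);a=(165,120,435,320) if n=='scene' else (150,100,370,290)
  cv2.imwrite(f'pics/{n}{tag}.png',cv2.resize(c['frame'][a[1]:a[3],a[0]:a[2]],None,fx=2.9,fy=2.9,interpolation=2))
  for q in quads(c,(20,100,150),(35,255,255),51):
    if q[3]>60 or q[4]>60: print(n,q[0],'rest centre',rest(q[1:3]).round(1),q[3:5],'skew',round((q[5]-YAW+45)%90-45,2))
E
python3 look.py 4; python3 -c "
from plant import r
from h import *
plan(r,-29.5,4,47.5,90)"
```

```text
scene [298.0, 239.0] rest centre [13.7  2.2] (89.8, 100.1) skew 0.67
t 3.98 rest pos [-42.1   3.6] z 47.3 F [-0.5  0.2  0.1] tau [ 0.04  0.2  -0.  ] open 0.69
shift cm [-0.02  0.03  1.26] rv [0.003 0.002 0.001]  rows: 0.3 0.0
```

View pics/scene4.png

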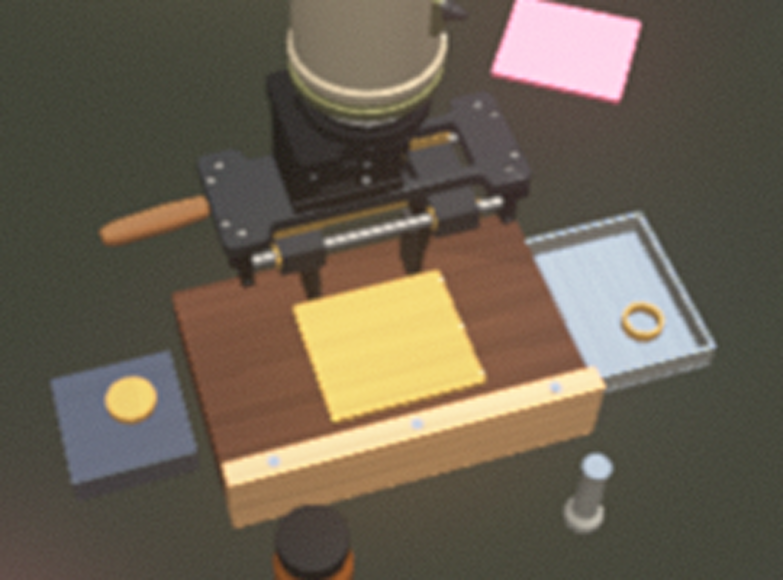

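Picture: the plate has been squared by the two fingertips, and its near edge at crop (295,307)–(440,272) is parallel to the fence. A gap of about 11 mm is left, so I keep pushing gently.

Emit:
servo_tool:
  commands: [0,0,0.15,0,0,0,6,0,0,0.3,0,0,0,6,0,0,0.45,0,0,0,6,0,0,0.6,0,0,0,6,0,0,0.75,0,0,0,6,0,0,0.9,0,0,0,6,0,0,1.05,0,0,0,6,0,0,1.15,0,0,0,6]

```text
t: 4.65
position: [572.8, 91.4, 47.3]
tcp_rot: [-25.5, 89.9, -11.1]
force: [-2.9, -0.7, 0.4]
opening: 0.695
```

```bash
python3 look.py 5; python3 -c "
from plant import r
from h import *
plan(r,-29.5,4,47.5,90)"
```

```text
scene [300.0, 244.0] rest centre [23.3  2.1] (88.7, 99.6) skew 0.16
t 4.75 rest pos [-30.3   3.7] z 47.3 F [-1.7 -1.5 -0.3] tau [0.01 0.34 0.01] open 0.69
shift cm [-0.02  0.03  0.08] rv [0.003 0.002 0.001]  rows: 0.0 0.0
```

Emit:
servo_tool:
  commands: [0,0,0.05,0,0,0,6,0,0,0.1,0,0,0,6,0,0,0.13,0,0,0,6,0,0,0.16,0,0,0,6,0,0,0.2,0,0,0,6,0,0,0.2,0,0,0,6,0,0,0.2,0,0,0,6,0,0,0.2,0,0,0,6]

```text
t: 5.42
position: [573.7, 91.6, 47.1]
tcp_rot: [-115.2, 90.0, -100.7]
force: [-8.2, -2.3, 4.0]
opening: 0.687
```

```bash
python3 look.py 6; python3 -c "
from plant import r
from h import *
plan(r,-29.5,4,47.5,90)"
```

```text
scene [300.0, 244.0] rest centre [24.8  2.5] (85.9, 100.4) skew 0.13
t 5.52 rest pos [-29.5   3.7] z 47.1 F [-8.9 -3.   4.7] tau [-0.42  1.94  0.07] open 0.69
shift cm [-0.04  0.03  0.  ] rv [ 0.003 -0.     0.001]  rows: 0.0 0.0
```

View pics/scene6.png

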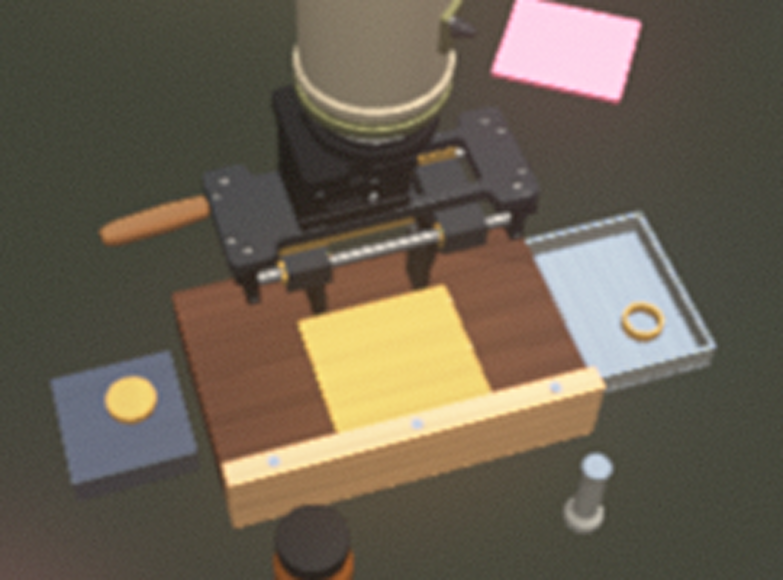

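Contact force rose to about 9 N with the TCP at rest x = -29.5, which is just where a seated plate would put it. The picture shows the plate's far edge flush along the fence at crop (337,432)–(490,390), and neither end overhangs. Backing off.

Emit:
servo_tool:
  commands: [0,0,-0.4,0,0,0,6,0,0,-1,0,0,0,6,0,0,-1.6,0,0,0,6,-1,0,-2,0,0,0,6,-3,0,-2,0,0,0,6,-5,0,-2,0,0,0,6,-6,0,-2,0,0,0,6,-6,0,-2,0,0,0,6]

```text
t: 6.18
position: [555.9, 86.9, 110.1]
tcp_rot: [-3.2, 89.7, 11.2]
force: [-0.1, -0.0, -0.4]
opening: 0.688
```

```bash
python3 look.py 7; python3 -c "
from plant import r
from h import *
print(r.sense()['qpos'].round(1))
plan(r,22,-76,105,0)"
```

```text
scene [300.0, 244.0] rest centre [24.8  2.6] (85.9, 100.4) skew 0.13
[-30.2  16.7  19.5 102.5  -6.2  61.8  95.9]
t 6.28 rest pos [-49.5   3.8] z 107.1 F [ 0.2 -0.1  0.1] tau [ 0.07  0.03 -0.03] open 0.69
shift cm [ 0.22 -8.    7.13] rv [-1.568e+00 -0.000e+00  1.000e-03]  rows: 2.6 12.5
```

Emit:
servo_tool:
  commands: [0,-1,0.9,0.12,0,0,4,0.1,-2,1.8,0.24,0,0,4,0.2,-3,2.7,0.36,0,0,4,0.2,-4,3.6,0.48,0,0,4,0.2,-5,4.5,0.6,0,0,4,0.2,-6,5.4,0.72,0,0,4,0.2,-7,6.3,0.84,0,0,4,0.2,-8,7.1,0.96,0,0,4]

```text
t: 6.95
position: [642.8, 26.6, 103.5]
tcp_rot: [-106.9, 89.9, -147.7]
force: [0.2, -0.0, 0.0]
opening: 0.465
```

```bash
python3 -c "
from plant import r
from h import *
plan(r,22,-76,105,0)"
```

```text
t 6.95 rest pos [ 21.4 -76.3] z 103.5 F [ 0.2 -0.   0. ] tau [-0.02  0.02  0.02] open 0.47
shift cm [-0.15  0.06  0.01] rv [0.608 0.    0.002]  rows: 0.0 4.9
```

Emit:
servo_tool:
  commands: [0,0,0,0.12,0,0,4,0,0,0,0.24,0,0,4,0,0,0,0.36,0,0,4,0,0.05,0,0.48,0,0,4,0.5,0.05,0,0.608,0,0,4,1.8,0.05,0,0.608,0,0,4,3,0.05,0,0.608,0,0,4,3,0.05,0,0.608,0,0,4]

```text
t: 7.62
position: [640.8, 27.1, 69.3]
tcp_rot: [-88.8, 89.6, -164.2]
force: [-0.1, -0.2, -0.5]
opening: 0.457
```

```bash
python3 look.py 8;python3 -c "
from plant import r
from h import *
plan(r,22,-76,47.4,0)"
```

```text
scene [304.0, 246.0] rest centre [24.8  2.2] (85.9, 99.4) skew 0.13
top [235.0, 187.0] rest centre [26.9 36.4] (91.0, 36.5) skew -4.11
t 7.72 rest pos [ 20.9 -76. ] z 72.1 F [-0.1 -0.4 -0.2] tau [-0.01  0.    0.03] open 0.46
shift cm [ 2.47  0.12 -0.  ] rv [0.002 0.    0.004]  rows: 0.6 0.0
```

View pics/scene8.png

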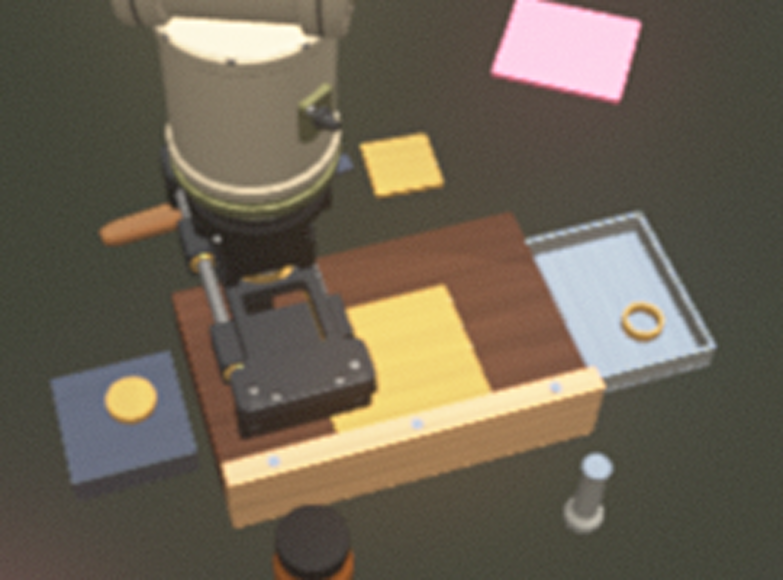

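Picture: the hand is turned across the rest at its block end, above the deck at crop (290,370). The plate is still flush with the fence. Descending, then pushing towards the tray.

Emit:
servo_tool:
  commands: [0.5,0.1,0,0,0,0,4,1,0.1,0,0,0,0,4,1.5,0.1,0,0,0,0,4,2,0.1,0,0,0,0,4,2.3,0.1,0,0,0,0,4,2.5,0.1,0,0,0,0,4,2.5,0.1,0,0,0,0,4,2.5,0.1,0,0,0,0,4]

```text
t: 8.38
position: [643.2, 27.0, 47.2]
tcp_rot: [-82.6, 89.8, -158.2]
force: [0.2, 0.2, -0.3]
opening: 0.461
```

```bash
python3 -c "
from plant import r
from h import *
plan(r,22,35.5,47.3,0)"
```

```text
t 8.38 rest pos [ 21.9 -76.1] z 47.2 F [ 0.2  0.2 -0.3] tau [-0.06  0.01 -0.01] open 0.46
shift cm [ -0.02   0.04 -11.16] rv [0.002 0.001 0.004]  rows: 2.7 0.0
```

Emit:
servo_tool:
  commands: [0,0,-0.5,0,0,0,4,0,0,-0.9,0,0,0,4,0,0,-1.3,0,0,0,4,0,0,-1.6,0,0,0,4,0,0,-1.9,0,0,0,4,0,0,-2.2,0,0,0,4,0,0,-2.5,0,0,0,4,0,0,-2.8,0,0,0,4]

```text
t: 9.05
position: [636.3, 53.7, 47.3]
tcp_rot: [-72.2, 89.8, -147.8]
force: [1.1, -2.1, 0.7]
opening: 0.456
```

Emit:
servo_tool:
  commands: [0,0,-0.3,0,0,0,4,0,0,-0.6,0,0,0,4,0,0,-0.9,0,0,0,4,0,0,-1.2,0,0,0,4,0,0,-1.5,0,0,0,4,0,0,-1.8,0,0,0,4,0,0,-2.1,0,0,0,4,0,0,-2.4,0,0,0,4]

```text
t: 9.72
position: [630.2, 77.2, 47.2]
tcp_rot: [-71.6, 89.8, -147.2]
force: [1.5, -2.7, 1.4]
opening: 0.463
```

```bash
python3 look.py 9;python3 -c "
from plant import r
from h import *
plan(r,22,35.5,47.3,0)"
```

```text
scene [329.0, 236.0] rest centre [24.5 57.4] (86.9, 55.0) skew 0.14
t 9.82 rest pos [ 21.8 -23.5] z 47.2 F [-0.9 -0.7  0.6] tau [-0.05 -0.03 -0.06] open 0.46
shift cm [-0.01  0.04 -5.9 ] rv [0.003 0.001 0.004]  rows: 1.4 0.0
```

View pics/scene9.png

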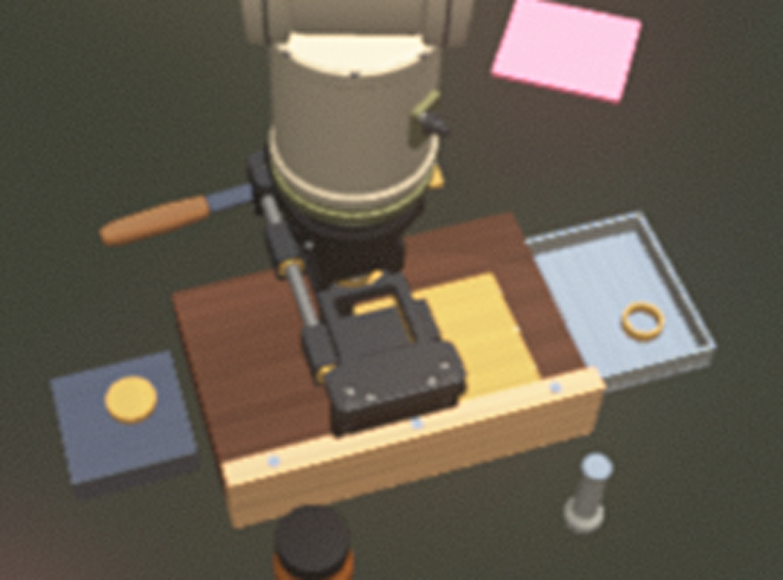

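Picture: the plate slides along the fence and stays flush. Its leading edge is at crop (495,275)–(540,375), rest y about 85, and 60 mm is left to go.

Emit:
servo_tool:
  commands: [0,0,-0.3,0,0,0,4,0,0,-0.6,0,0,0,4,0,0,-0.9,0,0,0,4,0,0,-1.2,0,0,0,4,0,0,-1.5,0,0,0,4,0,0,-1.8,0,0,0,4,0,0,-2.1,0,0,0,4,0,0,-2.4,0,0,0,4]

```text
t: 10.48
position: [624.1, 101.5, 47.2]
tcp_rot: [-80.8, 89.8, -156.4]
force: [1.1, -2.8, 0.1]
opening: 0.462
```

Emit:
servo_tool:
  commands: [0,0,-0.3,0,0,0,4,0,0,-0.6,0,0,0,4,0,0,-0.9,0,0,0,4,0,0,-1.2,0,0,0,4,0,0,-1.5,0,0,0,4,0,0,-1.8,0,0,0,4,0,0,-2.1,0,0,0,4,0,0,-2.3,0,0,0,4]

```text
t: 11.15
position: [618.2, 124.2, 47.2]
tcp_rot: [-82.7, 89.8, -158.2]
force: [0.4, -2.8, 0.9]
opening: 0.459
```

```bash
python3 look.py 10;python3 -c "
from plant import r
from h import *
plan(r,22,35.5,47.3,0)"
```

```text
scene [356.0, 229.0] rest centre [ 25.7 110. ] (88.7, 45.5) skew 1.26
t 11.25 rest pos [21.7 24.6] z 47.2 F [ 0.6 -1.4 -0.2] tau [-0.11 -0.05 -0.09] open 0.46
shift cm [-0.01  0.04 -1.09] rv [0.004 0.    0.004]  rows: 0.3 0.0
```

View pics/scene10.png

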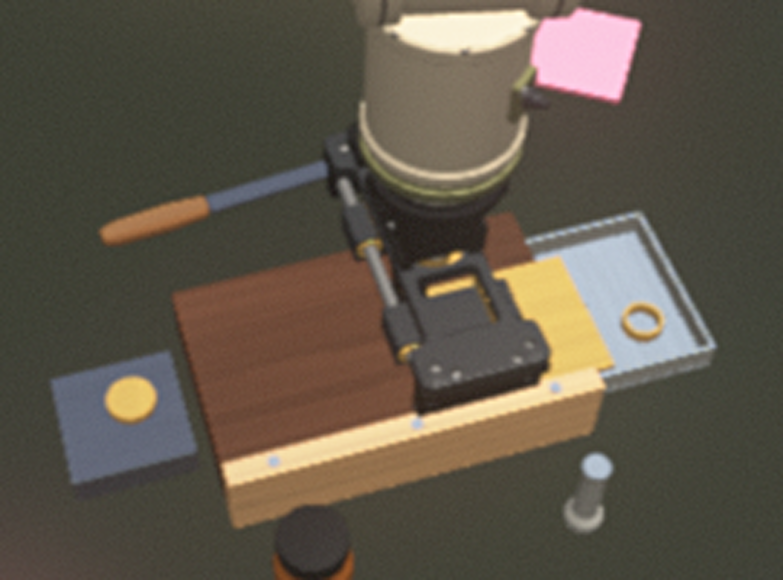

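Picture: the leading edge at crop (565,258)–(612,365) now overhangs the tray end by about 13–14 mm. 11 mm more.

Emit:
servo_tool:
  commands: [0,0,-0.2,0,0,0,4,0,0,-0.4,0,0,0,4,0,0,-0.6,0,0,0,4,0,0,-0.75,0,0,0,4,0,0,-0.9,0,0,0,4,0,0,-1,0,0,0,4,0,0,-1.1,0,0,0,4,0,0,-1.1,0,0,0,4]

```text
t: 11.92
position: [615.3, 135.5, 47.2]
tcp_rot: [-91.1, 89.8, -166.6]
force: [0.4, -2.3, 0.2]
opening: 0.458
```

```bash
python3 look.py 11;python3 -c "
from plant import r
from h import *
plan(r,22,35.5,47.3,0)"
```

```text
scene [362.0, 228.0] rest centre [ 25.4 122.5] (89.0, 44.7) skew 0.42
t 12.02 rest pos [21.7 35.9] z 47.2 F [-0.7 -1.4  0.3] tau [-0.45 -0.03 -0.04] open 0.46
shift cm [-0.01  0.03  0.04] rv [ 0.004 -0.     0.004]  rows: 0.0 0.0
```

Edge at about 145 by both camera and TCP. Back off along -y, rise, and move away to see the whole plate.

Emit:
servo_tool:
  commands: [0,0,0.4,0,0,0,4,0,0,1,0,0,0,4,0,0,2,0,0,0,4,0,0,3,0,0,0,4,-1.5,0,4,0,0,0,4,-4.5,0,5,0,0,0,4,-8,0,6,0,0,0,4,-11,0,7,0,0,0,4]

```text
t: 12.68
position: [633.5, 65.7, 159.0]
tcp_rot: [-88.5, 89.8, -164.0]
force: [-0.1, 0.4, 0.2]
opening: 0.461
```

Emit:
servo_tool:
  commands: [-1,-1,3,0,0,0,4,-2,-3,6,0,0,0,4,-3,-6,9,0,0,0,4,-3,-9,11,0,0,0,4,-3,-11,13,0,0,0,4,-3,-13,14,0,0,0,4,-3,-14,14,0,0,0,4,-3,-14,14,0,0,0,4]

```text
t: 13.35
position: [531.0, -107.7, 189.9]
tcp_rot: [-103.0, 89.8, -178.8]
force: [0.5, 0.0, -0.1]
opening: 0.462
```

```bash
python3 look.py 12;python3 -c "
from plant import r
from h import *
plan(r,22,35.5,47.3,0)"
```

```text
scene [348.0, 232.0] rest centre [25.1 94.9] (88.5, 98.7) skew -0.41
top [214.0, 196.0] rest centre [23.9 95.1] (93.9, 101.6) skew 0.85
t 13.45 rest pos [-117.4 -176.7] z 189.8 F [ 0.3  0.5 -0.1] tau [-0.05 -0.   -0.07] open 0.46
shift cm [ 14.22  14.02 -21.19] rv [ 0.002 -0.     0.003]  rows: 7.0 0.0
```

View pics/scene12.png

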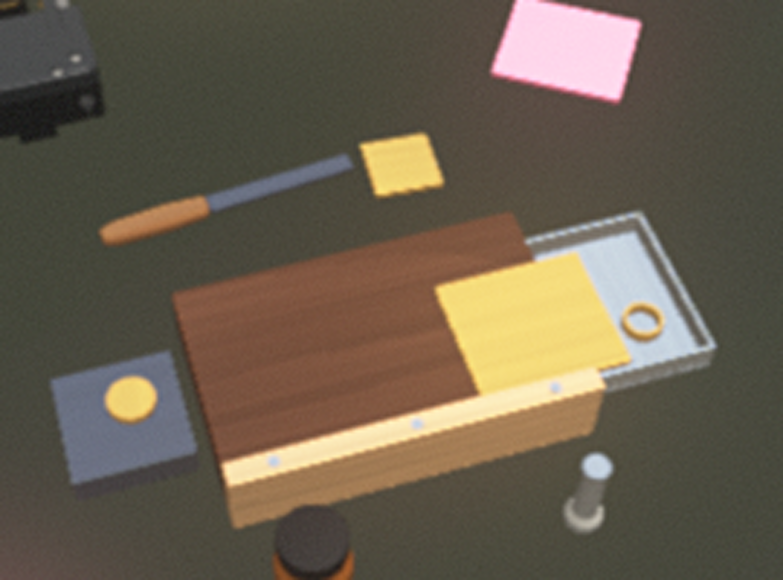

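View pics/top12.png

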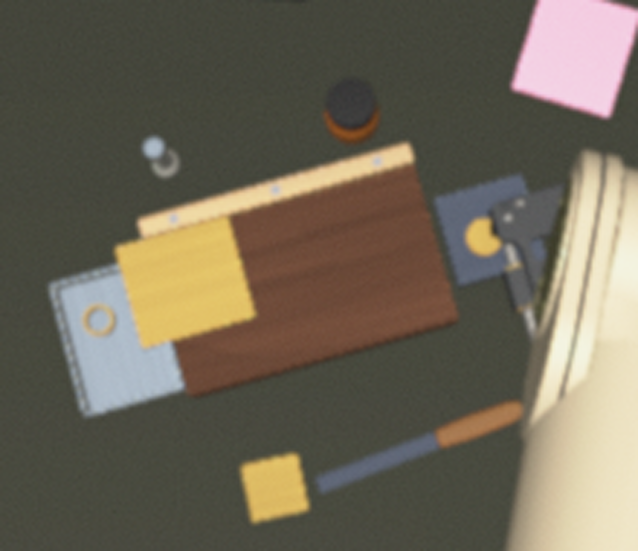

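Both views: the plate lies flat against the fence and overhangs the tray end (scene crop corner (632,360); top crop left edge (117,245)–(145,347)). The bystanders look unmoved. Fitting its free edges for a sharper skew check.

```bash
python3 - <<'E'
from plant import r
from h import *
for n in("top","scene"):
    c=r.read_camera(n);hsv=cv2.cvtColor(c["frame"],cv2.COLOR_BGR2HSV)
    m=cv2.inRange(hsv,(20,100,150),(35,255,255))
    k=max(cv2.findContours(m,0,1)[0],key=cv2.contourArea)[:,0]
    p=rest(toplane(c,k,51)); 
    ce=(p.min(0)+p.max(0))/2
    for nm,sel in(("near",(p[:,0]<ce[0]-38)&(abs(p[:,1]-ce[1])<42)),("far",(p[:,0]>ce[0]+38)&(abs(p[:,1]-ce[1])<42)),("tray end",(p[:,1]>ce[1]+43)&(abs(p[:,0]-ce[0])<36)),("block end",(p[:,1]<ce[1]-43)&(abs(p[:,0]-ce[0])<36))):
        q=p[sel].astype(np.float32);v=cv2.fitLine(q,cv2.DIST_HUBER,0,.01,.01).ravel()
        print(n,nm,q.mean(0).round(1),"ang",round(np.degrees(np.arctan2(v[1],v[0]))%180,2))
    m=cv2.inRange(hsv,(8,5,195),(19,98,255)); roi=np.zeros_like(m)
    if n=="top": roi[145:185,190:300]=255
    else: roi[235:300,240:380]=255
    k=max(cv2.findContours(m&roi,0,1)[0],key=cv2.contourArea)[:,0]; p=rest(toplane(c,k,57))
    R=cv2.minAreaRect(p.astype(np.float32));print(n,"fence",np.round(R[0],1),np.round(R[1],1),round(R[2],2))
E
```

```text
top near [-19.7  95.7] ang 89.04
top far [68.5 94. ] ang 89.62
top tray end [ 24.3 143.4] ang 1.02
top block end [23.8 46.9] ang 0.44
top fence [77.5  0. ] [ 15.2 238.6] 0.09
scene near [-17.8  95.1] ang 89.27
scene far [67.1 95.4] ang 88.71
scene tray end [ 26.4 143.3] ang 0.66
scene block end [25.6 47. ] ang 179.9
scene fence [ 77.9 -91.2] [10.7  8. ] 57.59
```

The edge fits disagree in sign by at most about 1°, which is noise at this resolution; the mean is about 0. Overhang is about 24–25 mm and the near edge is at x of -18 to -20, where a seated plate's would be at -20. Handing in.

```bash
python3 -c "
from plant import r
print(r.hand_in())"
```

```text
the job is handed in; nothing more can be done
None
```

The large brass plate now lies flat against the fence and overhangs the tray end of the rest by about 24–25 mm. I handed the job in at about 13.6 s. The hand was clear and nothing was touching the plate.

- **Sideways push:** I pushed the plate with both fingertips until it sat along the fence. Contact force rose to about 9 N, with the fingers where a seated plate would put them. Neither end stuck out at that point.
- **Push along the fence:** I turned the hand and pushed the plate from its other end towards the tray, at about 3 N.
- **Overhang:** the camera edge fits put the leading edge at rest y of about 143.3 mm and the plate centre at about 95.0 mm. The fingertip position put the edge at 145.4 mm. The rest ends at 120 mm.
- **Flatness against the fence:** the near edge measured x of -18 to -20 mm, where a seated plate's would be at -20 mm. Single-edge angle fits scattered by up to about ±1.3° with opposite signs, so a skew of a few tenths of a degree can't be ruled out. I did not press the plate sideways again to confirm.
- **Other things on the bench:** by eye in the last pictures, none of them had moved. The arm partly hid the block and disc in the top view, but they were clear in the other one.

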